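# Seat a round-bottom flask in the aluminium block that fits it

### The arm

A 6-joint arm with a two-finger parallel gripper is mounted at the origin on a cart in front of the work surface, level with it; the furniture and walls round the work are solid. World frame = base frame: x ahead of the robot, y to its left, z up, the work surface at z = 0. Lengths are in mm, angles in degrees, forces in N, time in s.
With the tool pointing down it reaches from about 300 to 850 mm from the base axis. Payload 4.2 kg.
Tool frame: the origin (TCP) lies midway between the tips of the shut fingers; the grasp point (between the pads) lies 19 mm behind it (env.grasp_offset is the distance from the TCP to the grasp point, in mm); z points along the fingers, y is the line along which they close (so a half turn about z gives the same grasp; the last joint's range is limited). The gripper opens to 91 mm and grips with 3 to 60 N. Pads are 32 mm wide; open, the fingers measure 118 mm over their backs; the gripper's body (76 mm by 178 mm) begins 60 mm behind the grasp point.
Start: joints at [62.051, 18.312, 89.639, -0, 72.044, -1.146], TCP at [259.287, 513.241, 188.476] pointing down, gripper open.
Joint ranges: [-177.97, 177.97], [-48.28, 115.42], [12.27, 149.76], [-77.06, 257.06], [2.81, 150.46], [-146.56, 146.56]. Speed limits (degrees/s): [147.25, 147.25, 180, 180, 180, 180].

### API

Orientations are given as [roll, pitch, yaw] about the fixed x, y, z axes, in that order (R = Rz(yaw) Ry(pitch) Rx(roll)).
In Python, from workcell import env, optics gives the robot as it stands. The module is installed in compiled form; this text tells all that it offers.
- The arm moves only by the tool send_rows, never from a script. Its argument "targets" is a list that holds one entry, the list of rows, each a list of 7 numbers: the turn, a rotation vector about the world's x, y, z scaled (see below), then the shift along the world's x, y, z scaled (see below), then the closure, from -1 (fully open) to 1 (shut). In form: [[[rx, ry, rz, x, y, z, gripper], ...]]. A call has 1 to 12 rows; each row shifts and turns the commanded pose from where the row before left it; what a row does not reach is not made up. The controller multiplies each number of a shift by 0.2 m and each number of a turn by pi/2 rad. A row lasts 1/10 s, in which the tool goes at most 50 mm and 8.59 degrees, less where a joint would pass 70% of its speed; a pose out of reach is approached as far as the arm can. A call with a number of a shift or a turn outside -1 to 1 is refused whole. A call with a gripper value outside its range is refused whole. The fingers move at their own pace and stop on an object; "grip_force" is the grip in N (left out, the last holds). Time passes only in rows, so rows that do not move let the fingers close. It gives the time, the measured TCP pose, the force, the opening and the grip force at its end, in the units of the state.
- env.state(): the state, without advancing time (a new reading comes with each control period).
- optics.grab_frame(name): name is "side" or "top" or "wrist"; returns (picture, depth): 420x560x3 uint8, red, green, blue; 420x560 float32, mm along the optical axis (not along the pixel's ray), 0 where there is no reading.
- optics.camera_info(name): a dict with "camera_matrix" (3x3 intrinsics, pixels), "R" (3x3) and "t" (3): a world point X has camera coordinates R X + t; the wrist camera has in their place "mount" (4x4, takes a point from camera to tool coordinates, whose origin is the TCP and whose axes are the flange's). Camera axes: x right, y down, z forward; pixel columns grow to the right and rows downward; lengths in mm; the calibration is good to about 2 mm. The wrist camera is an equidistant fisheye: a pixel r from the principal point sees the ray r / f radians off the axis. A picture is of the moment at which its call begins: read the wrist's pose just before it. camera_info takes no time and is no camera call.
- env.job_done(): hands the job in; it is judged then, once.
Trained networks look in the newest picture that a camera, given by its name, has taken for a name from the list of things; names that differ only in an ending like _2 or _b are one class to them, and where a whole thing is asked for, a point or a joint stands for the part that bears it (a point fixed in the world has none). Each returns a list of dicts, best first, with "conf" (0 to 1); they miss things now and then, are a little off and sometimes report something else, mostly with a low value. They report only what shows in the picture. A call takes as long as a camera call. They do not tell look-alikes from the thing itself.
- optics.silhouettes(camera, name): "mask" (420x560 bool, what is visible of it) and "at" ([column, row] in pixels, amid what is visible of it).
- optics.place_of(camera, name): "at" ([column, row] in pixels: a listed point, or the origin of a listed thing).
The state is a dict: "time_s": time; "qpos": joint angles; "qvel": joint speeds; "effort": joint torques, N m; "ee_pos": TCP position; "ee_rot": TCP orientation; "force": force on the tool from outside, world axes, zero at the start; "torque": the same for the moment, N m; "gripper_width": finger opening in mm; "gripper_force": force on a finger pad.
Only numpy, scipy, OpenCV 4.12 (cv2) and the standard library are available. Lean on these libraries where they do the work, as an engineer would, in place of code of your own. Each camera call takes 0.05 s, during which the arm holds its last target. There are 200 camera calls.

### The job

Take the stoppered round-bottom flask out of its cork ring and seat it upright in the aluminium block with the wide hollow, the one its bulb fits (the look-alike block has a narrow hollow for tiny flasks). Lower it until the bulb sits in the hollow before you let go, do not drop it in, and leave the two small vials where they stand.

Things in the scene. Friction and masses are not known exactly. Their poses are not given: they have to be found in the camera images.
- flask_neck (a point): Amber glass flask, 119 mm tall, 110 g: round bulb 56 mm across, straight neck 22 mm across, lip, white stopper; stands upright in a fixed cork ring (76 mm across, 30 high). Point: mid-neck on the axis, where to grip; 76 mm above the bulb's underside, 43 below the stopper's top; plain neck from 20 mm below to 26 above it. z points up the neck; round, yaw is immaterial.
- wide_block_mouth (a point): Fixed aluminium round, 84 mm across, 38 high; conical hollow in its top, 58 mm across at the mouth, 23 deep, centres the bulb. Point: centre of the mouth, level with the block's top; z up. Flask seated: flask_neck is 55 mm above this point. The other block, same outside, has a hollow 30 mm across, 12 deep: not for this flask. Places of blocks and ring are swapped about.
- vial_white_center (a point): Bystander: small clear glass vial with a white cap, 24 mm across and 54 mm tall, standing loose on the table. The point is its centre, 27 mm above its underside.
- vial_dark_center (a point): Bystander: small clear glass vial with a dark cap, 24 mm across and 54 mm tall, standing loose on the table. The point is its centre, 27 mm above its underside.
Mind the look-alikes: they are no part of the job. What is meant by the part that bears flask_neck is not blue or green, and is the larger of those in its own colour.

How it is judged (in metres and radians):
On the way:
1. the flask, still held by the fingers, has been lowered to within about 12 mm of its seat in the wide hollow (horizontal distance between flask_neck and wide_block_mouth below 0.02 m and z of flask_neck in the frame of wide_block_mouth below 0.067 m and angle between flask_neck's own z axis and vertical below 0.35 rad and contact force between the fingers and anything else above 0.3 N), for 0.1 s.
At the end, for the whole second after the job is handed in: The flask stands released in the wide hollow: its neck point within 15 mm of the hollow's axis and 48 to 61 mm above the mouth, the neck within about 14 degrees of upright (horizontal distance between flask_neck and wide_block_mouth below 0.015 m and z of flask_neck in the frame of wide_block_mouth between 0.048 and 0.061 m and angle between flask_neck's own z axis and vertical below 0.25 rad); the robot touches nothing.
It fails at once if a small vial was shifted by more than 30 mm or knocked over (distance of any of vial_white_center, vial_dark_center from where it was at the start of the episode above 0.03 m or angle between any of vial_white_center, vial_dark_center's own z axis and vertical above 0.7 rad).
It also fails if it takes over 38 s, if anything falls off the work surface, if the arm or the gripper's body presses on something with over 40 N, if the wrist force passes 120 N, or if a joint passes its speed limit or range.

## Working session

There is one attempt and no reset: what is moved stays moved. The work goes in short steps, Python scripts to look and compute and a tool call to move; the robot and the scene stay as the last step left them, time stands still between calls to the robot, and variables do not carry over. Pictures are saved under pics/ and viewed, at most 10 in all, crops included, and the job is handed in when it is done.

Besides the shell and the picture viewer there is one more tool, called after "Emit:" by a JSON object that holds its "fn" and its "kwargs". send_rows: Moves the arm, as the interface text tells. Its arguments: {"type":"object","properties":{"targets":{"type":"array"},"grip_force":{"type":"number"}},"required":["targets"]}

```bash
mkdir -p pics
cat > h.py <<'E'
import numpy as np, cv2
from workcell import env, optics
def unproj(cam, d, uv):
    i=optics.camera_info(cam); K=np.array(i["camera_matrix"]);R=np.array(i["R"]);t=np.array(i["t"])
    uv=np.atleast_2d(uv).astype(int); z=d[uv[:,1],uv[:,0]]
    p=np.c_[uv,np.ones(len(uv))]@np.linalg.inv(K).T*z[:,None]
    return (p-t)@R
E
python3 - <<'E'
from h import *
for c in ("top","side"):
    p,d=optics.grab_frame(c); np.savez(f"{c}.npz",p=p,d=d)
    cv2.imwrite(f"pics/{c}1.png",p[:,:,::-1])
    for n in ("flask_neck","wide_block_mouth","vial_white_center","vial_dark_center"):
        for r in optics.place_of(c,n)[:4]:
            print(c,n,round(r["conf"],2),np.round(r["at"]),np.round(unproj(c,d,[r["at"]])[0]) )
print(env.state()["time_s"],env.state()["ee_rot"],env.grasp_offset)
E
```

```text
top flask_neck 0.76 [353. 190.] [ 546. -268.   88.]
top flask_neck 0.71 [398. 187.] [ 550. -388.  111.]
top flask_neck 0.7 [321. 214.] [ 479. -178.  133.]
top flask_neck 0.45 [318. 183.] [ 569. -173.   90.]
top wide_block_mouth 0.83 [180. 192.] [556. 219.  18.]
top vial_white_center 0.64 [236. 172.] [609.  55.  55.]
top vial_dark_center 0.63 [259. 181.] [583. -12.  53.]
side flask_neck 0.89 [297. 272.] [ 553. -285.   98.]
side flask_neck 0.69 [259. 241.] [ 482. -193.  103.]
side flask_neck 0.69 [304. 249.] [ 571. -177.   63.]
side flask_neck 0.59 [302. 327.] [ 552. -410.   84.]
side vial_white_center 0.46 [314. 206.] [610.  44.  22.]
side vial_dark_center 0.73 [303. 216.] [582. -18.  33.]
0.5 [1.79998100e+02 3.85464108e-04 1.53197953e+02] 18.8
```

View pics/top1.png

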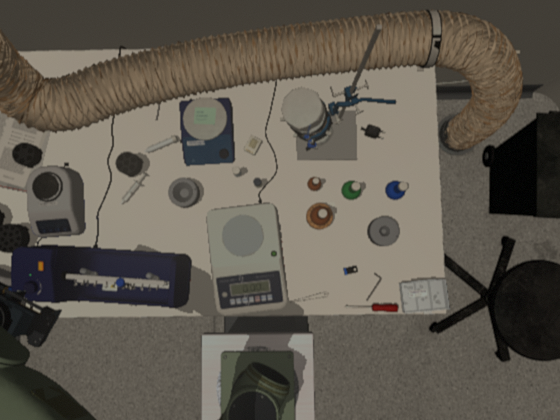

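View pics/side1.png

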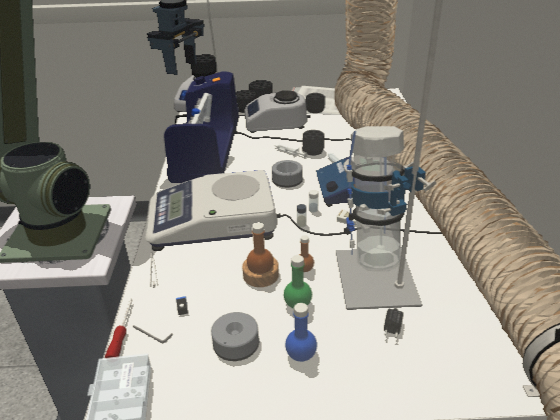

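The top view shows the large amber flask in its cork ring at (320,214), with a small amber look-alike at (315,183). The wide-hollow block is at (185,192) and the narrow one at (383,231). Next I'll refine the positions and map obstacle heights.

Run:
```python
from h import *
P={}
for c in ("top","side"):
    f=np.load(c+".npz"); d=f["d"]; v,u=np.nonzero(d>0); P[c]=unproj(c,d,np.c_[u,v]); 
    W=P[c]
    def near(x,y,r,lo,hi): return W[(np.hypot(W[:,0]-x,W[:,1]-y)<r)&(W[:,2]>lo)&(W[:,2]<hi)]
    for lo,hi in ((15,40),(40,75),(75,95),(95,115),(115,140)):
        q=near(480,-188,50,lo,hi); 
        if len(q): print(c,"flask",lo,len(q),q.min(0).round(),q.max(0).round(),np.median(q,0).round())
    q=near(556,219,60,30,46)
    if len(q)>5:
        A=np.c_[2*q[:,:2],np.ones(len(q))]; 
        print(c,"block",len(q),q.min(0).round(),q.max(0).round(),cv2.minEnclosingCircle(q[:,:2].astype(np.float32)),np.median(q[:,2]))
# height map, 50mm cells
W=np.r_[P["top"],P["side"]]
for x in range(800,250,-50):
    print(x,[int(max(W[(abs(W[:,0]-x-25)<25)&(abs(W[:,1]-y)<25)][:,2],default=-1)) for y in range(400,-401,-50)])
```

```text
top flask 15 262 [ 446. -218.   18.] [ 520. -144.   40.] [ 479. -177.   30.]
top flask 40 230 [ 456. -208.   41.] [ 510. -155.   75.] [ 478. -176.   58.]
top flask 75 6 [ 473. -176.   76.] [ 485. -171.   94.] [ 478. -173.   89.]
top flask 115 72 [ 471. -193.  117.] [ 495. -171.  137.] [ 481. -181.  131.]
top block 487 [514. 165.  30.] [597. 250.  45.] ((554.965087890625, 207.37039184570312), 42.385704040527344) 37.70830839376562
side flask 15 499 [ 445. -224.   15.] [ 518. -160.   40.] [ 482. -208.   30.]
side flask 40 457 [ 455. -213.   40.] [ 508. -167.   75.] [ 482. -198.   57.]
side flask 75 83 [ 471. -196.   75.] [ 492. -185.   95.] [ 481. -191.   85.]
side flask 95 84 [ 470. -197.   95.] [ 492. -183.  114.] [ 482. -192.  104.]
side flask 115 147 [ 469. -197.  115.] [ 493. -170.  134.] [ 482. -190.  129.]
side block 366 [513. 161.  30.] [594. 250.  43.] ((553.5, 205.53305053710938), 44.973304748535156) 37.35659061849236
800 [159, 157, 155, 148, 144, 134, 124, 106, 10, 11, 6, 5, 6, 7, 7, 8, 6]
750 [144, 129, 122, 10, 78, 81, 83, 69, 10, 9, 301, 306, 275, 594, 280, 8, 12]
700 [12, 8, 20, 28, 78, 84, 83, 67, 22, 223, 303, 310, 306, 282, 306, 316, 20]
650 [59, 67, 23, 19, 62, 78, 73, 59, 20, 13, 301, 309, 283, 18, 17, 8, 8]
600 [63, 61, 19, 7, 40, 39, 55, 61, 7, 20, 12, 14, 15, 15, 15, 8, 7]
550 [19, 26, 8, 42, 45, 42, 8, 10, 61, 15, 9, 92, 89, 125, 125, 44, 124]
500 [22, 21, 7, 44, 47, 43, 81, 82, 83, 83, 8, 65, 63, 122, 123, 41, 124]
450 [7, 9, 8, 9, 10, 83, 95, 97, 96, 85, 6, 134, 136, 8, 35, 44, 44]
400 [9, 8, 10, 8, 8, 80, 97, 99, 98, 96, 56, 35, 34, 7, 44, 46, 45]
350 [47, 46, 45, 47, 180, 73, 98, 98, 98, 84, 73, 9, 7, 12, 7, 41, 40]
300 [157, 160, 153, 163, 182, 10, 82, 81, 80, 79, 73, 11, 11, 23, 24, 8, 8]
```

Emit:
{"fn": "send_rows", "kwargs": {"targets": [[[0, 0, 0, 0, 0, 0.15, -1], [0, 0, 0, 0, 0, 0.15, -1], [0, 0, 0.0596, 0.06, -0.19, 0, -1], [0, 0, 0.0596, 0.06, -0.19, 0, -1], [0, 0, 0.0596, 0.06, -0.19, 0, -1], [0, 0, 0.0596, 0.06, -0.19, 0, -1], [0, 0, 0.0596, 0.06, -0.19, 0, -1], [0, 0, 0, 0.06, -0.19, 0, -1], [0, 0, 0, 0.06, -0.19, 0, -1], [0, 0, 0, 0.06, -0.19, 0, -1], [0, 0, 0, 0.06, -0.19, 0, -1], [0, 0, 0, 0.06, -0.19, 0, -1]]], "grip_force": 15}}

```text
time_s: 1.7
ee_pos: [379.5, 131.7, 248.8]
ee_rot: [180.0, 0.1, -180.0]
force: [1.3, 0.2, 0.6]
gripper_width: 91.2
gripper_force: 0.0
```

Emit:
{"fn": "send_rows", "kwargs": {"targets": [[[0, 0, 0, 0.064, -0.196, 0, -1], [0, 0, 0, 0.064, -0.196, 0, -1], [0, 0, 0, 0.064, -0.196, 0, -1], [0, 0, 0, 0.064, -0.196, 0, -1], [0, 0, 0, 0.064, -0.196, 0, -1], [0, 0, 0, 0.064, -0.196, 0, -1], [0, 0, 0, 0.064, -0.196, 0, -1], [0, 0, 0, 0.06, -0.19, 0, -1], [0, 0, 0, 0, 0, 0, -1], [0, 0, 0, 0, 0, 0, -1]]]}}

```text
time_s: 2.7
ee_pos: [480.7, -179.4, 248.1]
ee_rot: [179.9, -0.1, 179.9]
force: [1.0, -0.3, 0.7]
gripper_width: 91.2
gripper_force: 0.0
```

Run:
```python
from h import *
from scipy.spatial.transform import Rotation as Ro
s=env.state(); p,d=optics.grab_frame("wrist"); cv2.imwrite("pics/w1.png",p[:,:,::-1])
i=optics.camera_info("wrist"); K=np.array(i["camera_matrix"]); M=np.array(i["mount"])
R=Ro.from_euler("xyz",s["ee_rot"],degrees=True).as_matrix(); e=np.array(s["ee_pos"])
v,u=np.nonzero(d>0); z=d[v,u]
x=(u-K[0,2])/K[0,0]; y=(v-K[1,2])/K[1,1]; r=np.hypot(x,y)+1e-9; k=np.tan(r)/r
C=np.c_[x*k*z,y*k*z,z]; W=(C@M[:3,:3].T+M[:3,3])@R.T+e
print(e,s["ee_rot"],M.round(2))
def near(x,y,rr,lo,hi): return W[(np.hypot(W[:,0]-x,W[:,1]-y)<rr)&(W[:,2]>lo)&(W[:,2]<hi)]
for lo,hi in ((15,35),(35,75),(75,115),(115,126),(126,140)):
    q=near(481,-183,50,lo,hi)
    if len(q): print(lo,len(q),q.min(0).round(),q.max(0).round(),np.median(q,0).round())
```

```text
[ 480.65398738 -179.44966545  248.06604694] [ 1.79937868e+02 -5.57677307e-02  1.79916979e+02] [[  -0.     -0.97   -0.26   72.51]
 [   1.      0.     -0.      0.35]
 [   0.     -0.26    0.97 -197.32]
 [   0.      0.      0.      1.  ]]
15 1013 [ 445. -220.   15.] [ 519. -145.   34.] [ 468. -180.   31.]
35 1015 [ 454. -209.   36.] [ 504. -157.   75.] [ 471. -182.   59.]
75 79 [ 471. -193.   76.] [ 481. -172.  106.] [ 472. -183.   90.]
115 84 [ 469. -196.  116.] [ 485. -171.  126.] [ 473. -182.  120.]
126 436 [ 470. -194.  126.] [ 493. -172.  134.] [ 481. -183.  132.]
```

View pics/w1.png

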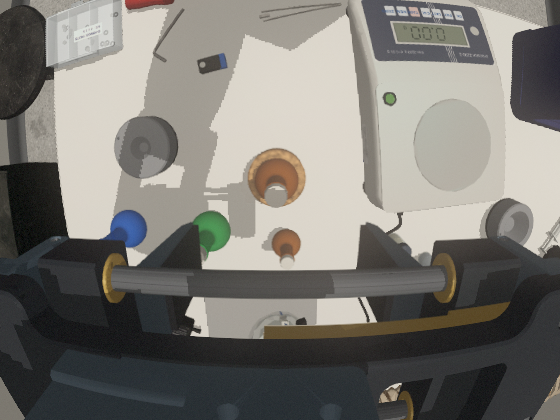

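The wrist view shows the flask at (277,180). Its axis is at about (481.5,-183) with the top at 132, which agrees with the fixed cameras and puts mid-neck at z≈89. I'll descend and grip.

Emit:
{"fn": "send_rows", "kwargs": {"targets": [[[0, 0, 0, 0.005, -0.018, -0.1, -1], [0, 0, 0, 0, 0, -0.15, -1], [0, 0, 0, 0, 0, -0.15, -1], [0, 0, 0, 0, 0, -0.15, -1], [0, 0, 0, 0, 0, -0.15, -1], [0, 0, 0, 0, 0, -0.1, -1], [0, 0, 0, 0, 0, -0.09, -1], [0, 0, 0, 0, 0, 0, -1], [0, 0, 0, 0, 0, 0, 1], [0, 0, 0, 0, 0, 0, 1], [0, 0, 0, 0, 0, 0, 1], [0, 0, 0, 0, 0, 0, 1]]], "grip_force": 15}}

```text
time_s: 3.95
ee_pos: [482.4, -182.9, 71.3]
ee_rot: [-180.0, 0.1, -180.0]
force: [0.2, 0.5, -0.7]
gripper_width: 62.3
gripper_force: 0.0
```

Emit:
{"fn": "send_rows", "kwargs": {"targets": [[[0, 0, 0, 0, 0, 0, 1], [0, 0, 0, 0, 0, 0, 1], [0, 0, 0, 0, 0, 0, 1], [0, 0, 0, 0, 0, 0, 1]]]}}

```text
time_s: 4.35
ee_pos: [481.9, -182.8, 70.5]
ee_rot: [180.0, -0.0, -180.0]
force: [0.3, -0.4, -0.4]
gripper_width: 30.0
gripper_force: 0.0
```

Emit:
{"fn": "send_rows", "kwargs": {"targets": [[[0, 0, 0, 0, 0, 0, 1], [0, 0, 0, 0, 0, 0, 1], [0, 0, 0, 0, 0, 0, 1], [0, 0, 0, 0, 0, 0, 1], [0, 0, 0, 0, 0, 0.05, 1], [0, 0, 0, 0, 0, 0.05, 1], [0, 0, 0, 0, 0, 0.1, 1], [0, 0, 0, 0, 0, 0.1, 1]]]}}

```text
time_s: 5.15
ee_pos: [481.8, -182.7, 131.8]
ee_rot: [180.0, 0.0, -180.0]
force: [0.3, 0.0, -1.4]
gripper_width: 23.9
gripper_force: 15.0
```

Emit:
{"fn": "send_rows", "kwargs": {"targets": [[[0, 0, 0, 0, 0, 0.13, 1], [0, 0, 0, 0, 0, 0.13, 1], [0, 0, 0, 0, 0, 0.13, 1], [0, 0, 0, 0.015, 0.08, 0, 1], [0, 0, 0, 0.028, 0.15, 0, 1], [0, 0, 0, 0.028, 0.15, 0, 1], [0, 0, 0, 0.028, 0.15, 0, 1], [0, 0, 0, 0.028, 0.15, 0, 1], [0, 0, 0, 0.028, 0.15, 0, 1], [0, 0, 0, 0.028, 0.15, 0, 1], [0, 0, 0, 0.028, 0.15, 0, 1], [0, 0, 0, 0.028, 0.15, 0, 1]]]}}

```text
time_s: 6.35
ee_pos: [529.8, 74.5, 209.5]
ee_rot: [180.0, 0.1, -180.0]
force: [1.0, -0.4, -1.5]
gripper_width: 23.8
gripper_force: 15.0
```

Emit:
{"fn": "send_rows", "kwargs": {"targets": [[[0, 0, 0, 0.028, 0.15, 0, 1], [0, 0, 0, 0.028, 0.15, 0, 1], [0, 0, 0, 0.028, 0.15, 0, 1], [0, 0, 0, 0.028, 0.15, 0, 1], [0, 0, 0, 0.014, 0.07, 0, 1], [0, 0, 0, 0, 0, 0, 1], [0, 0, 0, 0, 0, 0, 1]]]}}

```text
time_s: 7.05
ee_pos: [554.6, 206.3, 208.7]
ee_rot: [-179.9, -0.0, -180.0]
force: [0.7, 0.2, -1.6]
gripper_width: 23.6
gripper_force: 15.0
```

Run:
```python
from h import *
from scipy.spatial.transform import Rotation as Ro
s=env.state(); p,d=optics.grab_frame("wrist"); cv2.imwrite("pics/w2.png",p[:,:,::-1])
i=optics.camera_info("wrist"); K=np.array(i["camera_matrix"]); M=np.array(i["mount"])
R=Ro.from_euler("xyz",s["ee_rot"],degrees=True).as_matrix(); e=np.array(s["ee_pos"])
v,u=np.nonzero(d>0); z=d[v,u]
x=(u-K[0,2])/K[0,0]; y=(v-K[1,2])/K[1,1]; r=np.hypot(x,y)+1e-9; k=np.tan(r)/r
C=np.c_[x*k*z,y*k*z,z]; W=(C@M[:3,:3].T+M[:3,3])@R.T+e
print(e,s["ee_rot"],s["gripper_width"],s["force"])
q=W[(np.hypot(W[:,0]-555,W[:,1]-206)<60)&(abs(W[:,2]-38)<5)]
print(len(q),q.min(0).round(),q.max(0).round(),cv2.minEnclosingCircle(q[:,:2].astype(np.float32)))
ps,ds=optics.grab_frame("side"); cv2.imwrite("pics/s2.png",cv2.resize(ps[20:300,160:440,::-1],(560,560)))
for n in("side","top"):
    if n=="top": ps,ds=optics.grab_frame("top")
    v,u=np.nonzero(ds>0);V=unproj(n,ds,np.c_[u,v])
    for lo,hi in((e[2]-57,e[2]-45),(e[2]-40,e[2]-15),):
        q=V[(np.hypot(V[:,0]-e[0],V[:,1]-e[1])<32)&(V[:,2]>lo)&(V[:,2]<hi)]
        if len(q): print(n,lo,len(q),q.min(0).round(),q.max(0).round())
```

```text
[554.61751044 206.2768654  208.66393782] [-1.79938436e+02 -1.58072526e-02 -1.79973875e+02] 23.637890388612227 [ 0.65911896  0.22958988 -1.63337748]
1589 [514. 167.  33.] [575. 248.  41.] ((554.3483276367188, 207.3307342529297), 41.63975524902344)
side 151.66393781823325 18 [537. 184. 155.] [573. 198. 164.]
side 168.66393781823325 199 [526. 175. 169.] [579. 207. 194.]
top 168.66393781823325 34 [528. 185. 177.] [550. 220. 193.]
```

View pics/w2.png

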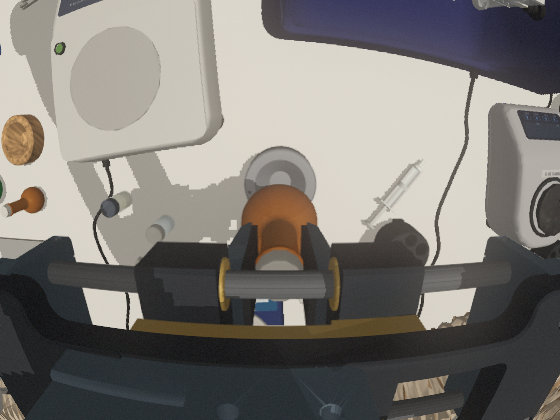

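View pics/s2.png

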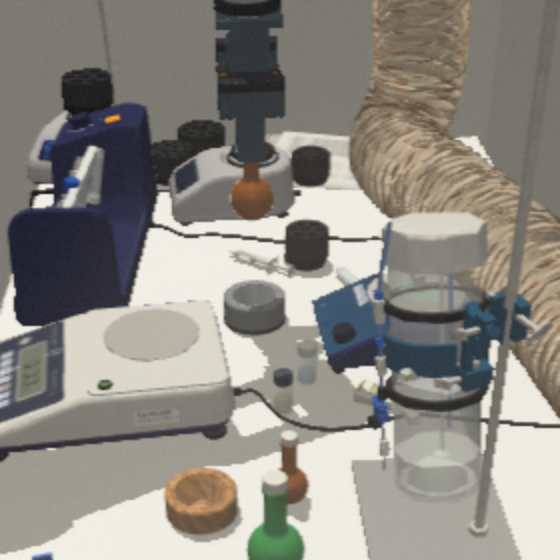

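The wrist and side views show the flask held upright at about (280,215), above the wide-hollow block at (280,178), with the cork ring empty. The mouth centre is at about (554.5,207). Now I'll lower it.

Emit:
{"fn": "send_rows", "kwargs": {"targets": [[[0, 0, 0, 0, 0.003, -0.1, 1], [0, 0, 0, 0, 0, -0.12, 1], [0, 0, 0, 0, 0, -0.12, 1], [0, 0, 0, 0, 0, -0.12, 1], [0, 0, 0, 0, 0, -0.08, 1], [0, 0, 0, 0, 0, -0.05, 1], [0, 0, 0, 0, 0, -0.025, 1], [0, 0, 0, 0, 0, -0.015, 1], [0, 0, 0, 0, 0, -0.01, 1], [0, 0, 0, 0, 0, 0, 1], [0, 0, 0, 0, 0, 0, 1]]]}}

```text
time_s: 8.3
ee_pos: [555.2, 208.0, 81.1]
ee_rot: [180.0, 0.1, -180.0]
force: [-0.3, -0.6, -2.0]
gripper_width: 23.8
gripper_force: 15.0
```

Emit:
{"fn": "send_rows", "kwargs": {"targets": [[[0, 0, 0, 0, -0.003, -0.01, 1], [0, 0, 0, 0, 0, -0.01, 1], [0, 0, 0, 0, 0, -0.005, 1], [0, 0, 0, 0, 0, 0, 1]]]}}

```text
time_s: 8.7
ee_pos: [555.0, 207.3, 75.6]
ee_rot: [180.0, 0.0, -180.0]
force: [0.2, 0.6, 0.0]
gripper_width: 24.0
gripper_force: 15.0
```

Emit:
{"fn": "send_rows", "kwargs": {"targets": [[[0, 0, 0, 0, 0, -0.005, 1], [0, 0, 0, 0, 0, 0, 1]]]}}

```text
time_s: 8.9
ee_pos: [555.4, 207.4, 75.5]
ee_rot: [180.0, 0.1, -180.0]
force: [-1.3, -0.8, 4.7]
gripper_width: 23.8
gripper_force: 15.0
```

It's seated: the contact force is up to 4.7 N. I'll release and withdraw straight up.

Emit:
{"fn": "send_rows", "kwargs": {"targets": [[[0, 0, 0, 0, 0, 0, 0.3], [0, 0, 0, 0, 0, 0, 0], [0, 0, 0, 0, 0, 0, -0.4], [0, 0, 0, 0, 0, 0, -0.4], [0, 0, 0, 0, 0, 0, -0.4], [0, 0, 0, 0, 0, 0, -0.4], [0, 0, 0, 0, 0, 0, -0.4], [0, 0, 0, 0, 0, 0, -0.4]]]}}

```text
time_s: 9.7
ee_pos: [554.9, 207.2, 74.5]
ee_rot: [180.0, -0.0, -180.0]
force: [0.2, 0.4, 0.2]
gripper_width: 63.7
gripper_force: 0.0
```

Emit:
{"fn": "send_rows", "kwargs": {"targets": [[[0, 0, 0, 0, 0, 0.05, -0.4], [0, 0, 0, 0, 0, 0.1, -0.4], [0, 0, 0, 0, 0, 0.15, -0.4], [0, 0, 0, 0, 0, 0.15, -0.4], [0, 0, 0, 0, 0, 0.15, -0.4], [0, 0, 0, 0, 0, 0.15, -0.4], [0, 0, 0, 0, 0, 0, -0.4], [0, 0, 0, 0, 0, 0, -0.4]]]}}

```text
time_s: 10.5
ee_pos: [555.0, 207.3, 225.4]
ee_rot: [180.0, 0.1, -180.0]
force: [-0.5, 0.3, -0.5]
gripper_width: 63.6
gripper_force: 0.0
```

Run:
```python
from h import *
for n in("side","top"):
    ps,ds=optics.grab_frame(n)
    if n=="side": cv2.imwrite("pics/s3.png",cv2.resize(ps[20:300,160:440,::-1],(560,560)))
    v,u=np.nonzero(ds>0);V=unproj(n,ds,np.c_[u,v])
    for lo,hi in((40,75),(80,110),(110,145)):
        q=V[(np.hypot(V[:,0]-555,V[:,1]-207)<35)&(V[:,2]>lo)&(V[:,2]<hi)]
        if len(q): print(n,lo,len(q),q.min(0).round(),q.max(0).round())
```

```text
side 40 281 [521. 175.  40.] [586. 218.  75.]
side 80 80 [543. 193.  80.] [562. 206. 110.]
side 110 113 [542. 191. 110.] [565. 220. 140.]
top 40 167 [521. 174.  40.] [576. 237.  75.]
top 80 9 [545. 199.  81.] [551. 209. 101.]
top 110 1 [547. 200. 113.] [547. 200. 113.]
```

View pics/s3.png

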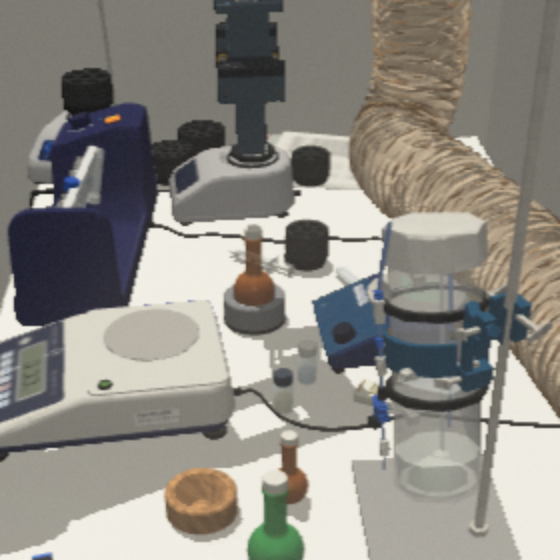

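The picture shows the flask upright in the wide block at (254,285) with the gripper clear of it. Both vials, at (284,388) and (307,362), are where they started.

```bash
python3 -c "
from workcell import env
print(env.job_done())"
```

```text
the job is handed in; nothing more can be done
None
```

The flask was lowered into the wide-hollow block and released, and stands upright there with the gripper clear; the vials weren't touched, and I handed the job in at about 10.6 s (no verdict was returned).

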